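# Gauge a matched pair of movement plates

## Task

Take the two matching wide brass plates from the sloping rack and pile them squarely, one on the other, lying flat in the middle of the gauge's bed between its open jaws, with their length in line with the jaw travel. Lay them down rather than drop them; only when both are piled and let go, slide the movable jaw shut on the pile until the plates bear on the fixed jaw and the sprung anvil is pressed in about 4 mm, roughly half its travel and never all the way, and leave it so. Leave the narrow plate on the rack and everything else on the desk where it is.

Things in the scene. Friction and masses are not known exactly. Their poses are not given: they have to be found in the camera images.
- plate_a: One of two identical brass movement plates: a flat frame with two rectangular windows, 64 mm (its x) by 44 mm (y) by 8 mm (z), about 0.14 kg. Origin: centre of its underside, z out of its upper face. It starts in one of the rack's three places on a rest sloping 30 degrees, x pointing up the slope, lower end against a 6 mm ledge.
- plate_b: The other, identical movement plate, in another of the rack's places, lying in the same way. Either plate may be the lower one of the pile.
- bridge: Narrow plain brass plate, 64 x 26 x 8 mm, without windows, in the third place of the rack. Not wanted: it stays where it is.
- rack: Fixed wooden rack, base 100 x 250 mm. Three rests 22 mm wide at y = -78, 0, 78 mm slope up at 30 degrees along +x. A light bar (10 x 10 mm) along y above them, centre at x = 30, z = 165 mm, on thin posts at x = 34, y = -128 and 128 mm, makes the gripper come in tilted from its -x side, the one away from the robot. Origin: on the desk under the middle rest.
- gauge: Fixed steel jaw gauge, base 70 (x) by 225 mm (y); the jaw travels along y. Fixed jaw: block 36 mm wide at the -y end, face at y = -75, top at z = 54 mm. Bed: 30 mm wide (x = -15 to 15), y = -75 to 21, top at z = 30 mm, so that plates overhang it by 7 mm at both sides. Origin: on the desk under the middle.
- gauge_bed (a point): Point on the bed's top, on its centre line, 32 mm from the fixed jaw's face: where the centre of a plate's underside is once it bears on the fixed jaw. Axes as the gauge's; +y leads to the movable jaw.
- jaw (a joint): Travel of the movable jaw, m: 0 fully open (the fixed jaw and the anvil face are then 103.5 mm apart), grows as it shuts, up to 0.058. It slides stiffly (about 10 N) and stays where it is left. Pressing the anvil 4 mm on plates bearing on the fixed jaw takes about 0.0435.
- jaw_lug (a point): Point on the movable jaw's grip lug, an upright steel plate 12 mm thick (gauge y), 30 mm wide (gauge x), 34 mm high; the point is 8 mm below its top, 76 mm above the desk. The carriage below is 66 mm long in y, 40 mm wide, top 50 mm above the desk, the lug at its middle. Axes as the gauge's.
- anvil (a joint): How far the sprung anvil on the movable jaw is pressed in, m: 0 when free, 0.008 at its stop. Pressing begins at 4 N and rises by 0.6 N per mm.
- anvil_face (a point): Centre of the anvil's face, 30 mm wide and 22 mm high, looking to the gauge's -y, from 1 to 23 mm above the bed; the face is 43.5 mm to the -y side of the lug's centre when free.
- case: Maple pyramid metronome case, 93 mm square at the foot, 190 mm tall, loose. Origin: centre of its underside. Bystander.
- bob: Nickel pendulum bob, 40 mm across, 44 mm tall. Origin: centre of its underside. Bystander.
- wheel: Brass escapement wheel lying flat, 48 mm across, 9 mm high at the hub. Origin: centre of its underside. Bystander.
- tweezers_stand: Steel tweezers stand, 60 mm square foot, 135 mm tall. Origin: centre of its underside. Bystander.
- jar: Small closed amber jar, 44 mm across, 50 mm tall. Origin: centre of its underside. Bystander.
- driver: Small screwdriver lying along its x, 130 mm long. Bystander.

How it is judged:
By the outcome, as a careful person would: the job done as asked, in the order asked, and still so for the second after the job is handed in, with the robot touching nothing.
It also fails if it takes over 72 s, if anything falls off the work surface, if the arm or the gripper's body presses on something with over 40 N, if the wrist force passes 120 N, or if a joint passes its speed limit or range.

## Robot

A 6-joint arm with a two-finger parallel gripper is mounted at the origin on the work surface. World frame = base frame: x ahead of the robot, y to its left, z up, the work surface at z = 0. Lengths are in m, angles in rad, forces in N, time in s.
With the tool pointing down it reaches from about 0.275 to 1 m from the base axis. Payload 8.4 kg.
Tool frame: the origin (TCP) lies at the very end of the fingers, on their centre line; the grasp point (between the pads) lies 19 mm behind it (arm.grasp_offset is the distance from the TCP to the grasp point, in m); x points along the fingers, z is the direction in which the jaws open and shut, and the axes are right-handed (so a half turn about x gives the same grasp; the last joint's range is limited). The gripper opens to 85 mm and grips with 20 to 120 N. Pads are 22 mm wide; open, the fingers measure 114 mm over their backs; the gripper's body (76 mm by 85 mm) begins 54 mm behind the grasp point. The pads swing forward as they close: fully open they stand 13 mm farther back than shut.
Start: joints at [1.28, 0.353, 1.633, -0, 1.155, -0.002], TCP at [0.178, 0.599, 0.231] pointing down, gripper open.
Joint ranges: [-2.63, 2.63], [-0.92, 2.1], [0.06, 2.66], [-1.3, 4.44], [0, 2.69], [-3.02, 3.02]. Speed limits (rad/s): [2.22, 2.22, 2.79, 3.14, 3.14, 3.14].

## Interface

Orientations are given as a unit quaternion [w, x, y, z].
In Python, from cell import arm, kinematics, viewer, job, finder gives the robot as it stands. Calls block until the motion is done:
- arm.reach(position, orientation): joint-space move of the TCP to a pose.
- arm.line_to(position, rot=None, velocity=0.15, force_limit=None): straight line of the TCP; rot=None keeps the orientation; velocity is the mean speed in m/s. With force_limit (N) it stops when the force on the tool has changed by that much, and returns True; else False.
- arm.move_j(angles): joint-space move.
- arm.move_gripper(opening): opening from 0.0 (shut) to 1.0 (fully open); the grip force is fixed at half the most; returns when the fingers have stopped.
- arm.wait(seconds).
- kinematics.ik(position, orientation): joint angles nearest the present ones, or None.
- viewer.grab_frame(name): name is "side" or "top"; returns (picture, depth): 384x512x3 uint8, blue, green, red; 384x512 float32, m along the optical axis (not along the pixel's ray), 0 where there is no reading.
- viewer.camera_params(name): a dict with "camera_matrix" (3x3 intrinsics, pixels), "world_from_camera" (4x4, takes a point from camera to world coordinates). Camera axes: x right, y down, z forward; pixel columns grow to the right and rows downward; lengths in m; the calibration is good to about 2 mm. A picture is of the moment at which its call begins. camera_params takes no time and is no camera call.
A pose or a line that the arm cannot do raises arm.MotionError and nothing moves.
- job.finish_job(): hands the job in, once; it reports no verdict.
Trained networks look in the newest picture that a camera, given by its name, has taken for a name from the list of things; names that differ only in an ending like _2 or _b are one class to them, and where a whole thing is asked for, a point or a joint stands for the part that bears it (a point fixed in the world has none). Each returns a list of dicts, best first, with "confidence" (0 to 1); they miss things now and then, are a little off and sometimes report something else, mostly with a low value. They report only what shows in the picture. A call takes as long as a camera call.
- finder.masks_of(camera, query): "pixels" (384x512 bool, what is visible of it) and "rect" ([left, top, width, height] in pixels, round what is visible of it).
- finder.place_of(camera, query): "pixel" ([row, column] in pixels: a listed point, or the origin of a listed thing).
Readings, each from a call of its own:
- arm.get_t(): time.
- arm.get_joint_pos(): joint angles.
- arm.get_dq(): joint speeds.
- arm.get_effort(): joint torques, N m.
- arm.get_tool_pos(): TCP position.
- arm.get_eef_rot(): TCP orientation.
- arm.get_contact_force(): force on the tool from outside, world axes, zero at the start.
- arm.get_wrist_torque(): the same for the moment, N m.
- arm.get_opening(): opening from 0.0 (shut) to 1.0 (fully open).
Only numpy, scipy, OpenCV 4.12 (cv2) and the standard library are available. Lean on these libraries where they do the work, as an engineer would, in place of code of your own. Each camera call takes 0.05 s, during which the arm holds its last target. There are 200 camera calls.

## Working session

There is one attempt and no reset: what is moved stays moved. The work goes in short steps, each a Python script; the robot and the scene stay as the last script left them, time stands still between calls to the robot, and variables do not carry over. Pictures are saved under pics/ and viewed, about 8 in all and at most 12, crops included, and the job is handed in when it is done.

```bash
ls; mkdir -p pics; cat > h.py <<'E'
import numpy as np, cv2
from cell import arm, kinematics, viewer, job, finder
from scipy.spatial.transform import Rotation as R
def pts(cam, depth):
    p=viewer.camera_params(cam); K=np.array(p["camera_matrix"]); T=np.array(p["world_from_camera"])
    v,u=np.mgrid[0:depth.shape[0],0:depth.shape[1]]
    c=np.stack([(u-K[0,2])/K[0,0]*depth,(v-K[1,2])/K[1,1]*depth,depth],-1)
    return c@T[:3,:3].T+T[:3,3]
def quat(x,z):
    x=np.array(x,float);x/=np.linalg.norm(x);z=np.array(z,float);z-=x*(x@z);z/=np.linalg.norm(z)
    q=R.from_matrix(np.stack([x,np.cross(z,x),z],1)).as_quat()
    return [q[3],q[0],q[1],q[2]]
E
cat > a.py <<'E'
from h import *
D={}
for c in ("side","top"):
    im,d=viewer.grab_frame(c); cv2.imwrite(f"pics/{c}0.png",im); P=pts(c,d); D[c+"_im"]=im; D[c+"_P"]=P; D[c+"_d"]=d
    print(c,np.round(viewer.camera_params(c)["world_from_camera"],3).tolist(), np.round(viewer.camera_params(c)["camera_matrix"],1).tolist())
    for q in ("plate_a","bridge","rack","gauge","jaw_lug","anvil_face","gauge_bed","case"):
        if q not in("gauge_bed",):
            for m in finder.masks_of(c,q)[:3]:
                pp=P[m["pixels"]&(d>0)]
                if len(pp): print(c,q,"mask",round(m["confidence"],2),m["rect"],np.round(np.median(pp,0),3),np.round(np.percentile(pp,3,0),3),np.round(np.percentile(pp,97,0),3))
        for m in finder.place_of(c,q)[:3]:
            r,k=np.clip(np.round(m["pixel"]).astype(int),0,[383,511]); print(c,q,"place",round(m["confidence"],2),m["pixel"],np.round(P[r,k],3))
np.savez("d0.npz",**D); print(arm.get_t())
E
python3 a.py
```

```text
pics
side [[0.991, -0.072, 0.116, 0.421], [-0.136, -0.487, 0.863, -0.894], [-0.005, -0.871, -0.492, 0.574], [0.0, 0.0, 0.0, 1.0]] [[420.9, 0.0, 251.0], [0.0, 420.9, 191.1], [0.0, 0.0, 1.0]]
side plate_a mask 0.81 [253.5, 263.4, 30.0, 25.9] [ 0.531 -0.308  0.056] [ 0.506 -0.323  0.041] [ 0.557 -0.282  0.072]
side plate_a place 0.78 [275.5, 265.4] [ 0.525 -0.306  0.058]
side plate_a place 0.64 [248.9, 261.4] [ 0.531 -0.223  0.056]
side plate_a place 0.49 [280.3, 363.6] [ 0.721 -0.303  0.021]
side bridge place 0.61 [227.1, 249.2] [ 0.497 -0.305  0.169]
side rack mask 0.87 [224.3, 172.4, 69.3, 151.9] [ 0.493 -0.29   0.012] [ 0.47  -0.357  0.003] [ 0.563 -0.098  0.169]
side rack place 0.58 [270.8, 255.6] [ 0.509 -0.305  0.071]
side gauge mask 0.73 [224.6, 170.5, 67.7, 153.6] [ 0.494 -0.294  0.012] [ 0.47  -0.357  0.003] [ 0.562 -0.098  0.169]
side gauge mask 0.58 [216.2, 137.0, 38.4, 53.9] [0.52  0.245 0.028] [0.481 0.125 0.002] [0.56  0.319 0.077]
side gauge place 0.9 [173.8, 234.7] [ 0.493 -0.106  0.169]
side jaw_lug mask 0.72 [219.2, 140.5, 17.0, 16.8] [0.511 0.288 0.049] [0.492 0.254 
[... 1706 characters left out ...]
7 0.085]
top jaw_lug mask 0.26 [348.3, 183.6, 23.8, 24.4] [ 0.529 -0.221  0.058] [ 0.505 -0.242  0.042] [ 0.556 -0.201  0.073]
top jaw_lug place 0.58 [201.7, 127.5] [0.514 0.3   0.083]
top anvil_face mask 0.39 [149.6, 197.0, 3.6, 11.1] [0.52  0.258 0.051] [0.505 0.255 0.035] [0.532 0.263 0.055]
top anvil_face place 0.51 [198.7, 149.8] [0.523 0.259 0.054]
top gauge_bed place 0.85 [198.3, 182.8] [0.526 0.188 0.031]
top case mask 0.62 [244.7, 217.2, 46.5, 47.3] [ 0.426 -0.009  0.107] [ 0.38  -0.053  0.019] [0.468 0.037 0.191]
top case place 0.98 [241.4, 264.8] [ 0.426 -0.005  0.19 ]
top case place 0.63 [118.7, 165.9] [0.721 0.234 0.017]
top case place 0.55 [202.7, 167.4] [0.515 0.225 0.033]
1.6
```

```bash
python3 -c "
import cv2
a=cv2.imread('pics/top0.png');b=cv2.imread('pics/side0.png')
cv2.imwrite('pics/top0c.png',cv2.resize(a[100:300,60:460],None,fx=2,fy=2,interpolation=2))
cv2.imwrite('pics/side0c.png',cv2.resize(b[80:330,100:420],None,fx=2.4,fy=2.4,interpolation=2))"
```

```text
(no output)
```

View pics/top0c.png

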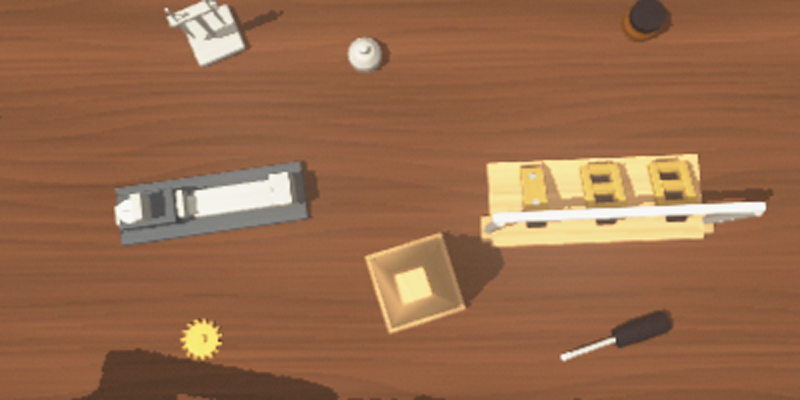

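View pics/side0c.png

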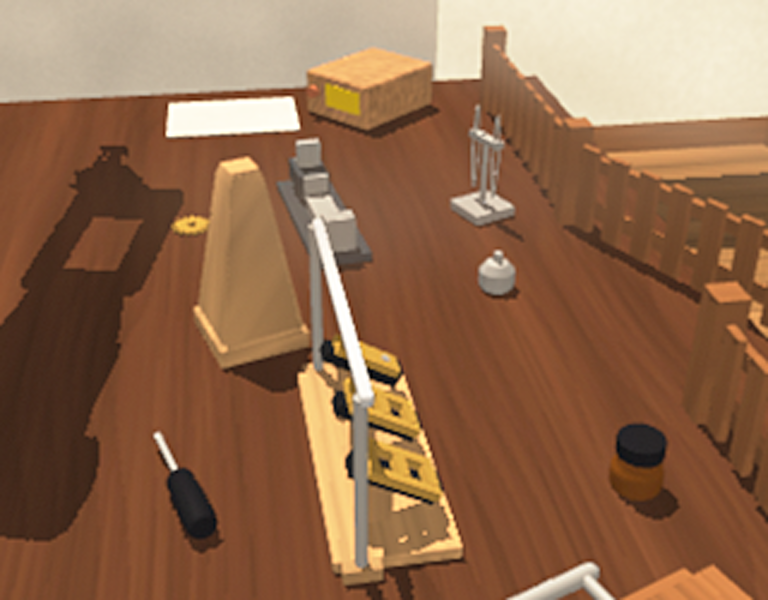

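The top crop shows the bridge at about (535,185). The two windowed plates are at (602,183) and (671,180), with the bar on their robot side. The gauge runs from the lug at (130,210) to the fixed jaw at (295,185). Next I fit the poses from the depth.

```bash
cat > f.py <<'E'
from h import *
D=np.load("d0.npz")
def sel(P,lo,hi): 
    P=P.reshape(-1,3); return P[((P>lo)&(P<hi)).all(1)]
def rect(p):
    (c,s,a)=cv2.minAreaRect((p[:,:2]*1000).astype(np.float32)); return np.round(c,1),np.round(s,1),round(a,2),len(p)
T=D["top_P"]; S=D["side_P"]
for n,P in(("top",T),("side",S)):
    print(n,"base",rect(sel(P,[.45,.08,.005],[.59,.36,.09])))
    print(n,"desk z",np.median(sel(P,[.55,.0,-.02],[.65,.1,.02])[:,2]))
    for nm,lo,hi in (("bed",[.48,.15,.026],[.56,.25,.034]),("fixjaw",[.48,.1,.05],[.56,.17,.06]),("lugtop",[.48,.24,.08],[.56,.35,.09]),("carr",[.48,.24,.046],[.56,.35,.053]),("racktop",[.44,-.37,.005],[.6,-.07,.03]),("bar",[.45,-.37,.155],[.56,-.07,.18])):
        p=sel(P,lo,hi)
        if len(p)>5: print(n,nm,rect(p),np.round(p.mean(0),4))
    # face of the fixed jaw, anvil: profile along y of bed centre
    for y0 in(-.3,-.22,-.14):
        p=sel(P,[.49,y0-.034,.03],[.575,y0+.034,.085])
        c=p.mean(0); 
        for _ in range(8):
            u,s,v=np.linalg.svd(p-c,full_matrices=False); nn=v[2]*np.sign(v[2][2])
            q=sel(P,[.49,y0-.034,.03],[.575,y0+.034,.085]); d=(q-c)@nn; p=q[abs(d-np.median(d[d>-.004]) )<.004]; c=p.mean(0)
        ex=np.array([-nn[2],0,nn[0]]);ex/=np.linalg.norm(ex);ey=np.cross(nn,ex)
        (cc,ss,a)=cv2.minAreaRect(np.stack([(p)@ex,(p)@ey],1).astype(np.float32)*1000)
        C=cc[0]/1000*ex+cc[1]/1000*ey+(c@nn)*nn
        print(n,y0,"n",np.round(nn,3),"centre top face",np.round(C,4),"size",np.round(ss,1),round(a,1),len(p))
E
python3 f.py; python3 - <<'E'
from h import *
# reach checks
for y in(-.3,-.22): print(kinematics.ik([.53,y,.05],quat([-.5,0,-.866],[0,1,0])),kinematics.ik([.53,y,.05],quat([-.5,0,-.866],[0,-1,0])))
for s in(1,-1): print("bed",kinematics.ik([.52,.19,.03],quat([0,0,-1],[s,0.09*s,0])),"lug",kinematics.ik([.514,.3,.06],quat([0,0,-1],[-.09*s,s,0])))
print(arm.get_t())
E
```

```text
top base (array([520.8, 234.1]), array([251.2, 121.6]), 82.86, 2752)
top desk z -0.00010297918261170658
top bed (array([525.5, 201.4]), array([32. , 98.5]), 5.16, 482) [0.525  0.2043 0.0298]
top fixjaw (array([532.9, 144.4]), array([35.6, 22.8]), 7.55, 152) [0.5333 0.144  0.0538]
top lugtop (array([512.7, 299.8]), array([29.7, 12.2]), 8.45, 76) [0.5125 0.2992 0.0837]
top carr (array([513.6, 294. ]), array([39.9, 76.9]), 7.22, 377) [0.5126 0.2928 0.0498]
top racktop (array([ 518.2, -222.6]), array([155.8, 270.6]), 0.46, 2700) [ 0.5133 -0.2124  0.012 ]
top bar (array([ 491.8, -223. ]), array([ 13.5, 267.7]), 1.45, 709) [ 0.4928 -0.2231  0.1692]
top -0.3 n [0.511 0.019 0.859] centre top face [ 0.5345 -0.2996  0.057 ] size [67.  44.7] 1.5 345
top -0.22 n [0.504 0.019 0.863] centre top face [ 0.5323 -0.222   0.057 ] size [66.5 44.7] 0.5 343
top -0.14 n [0.509 0.026 0.861] centre top face [ 0.5312 -0.1441  0.0566] size [67.6 26.6] 1.1 262
side base (array([521. , 232.1]), array([ 69.9, 230.4]), 7.62, 896)
side desk z -0.001329857788166855
side bed (array([523.3, 219. ]), array([31. , 60.6]
[... 816 characters left out ...]
9  0.79313676  1.42790378 -0.2014406   1.41145093 -1.89493912] [-0.40615909  0.79313676  1.42790378 -0.2014406   1.41145093  1.24665353]
[-0.30599936  0.75863996  1.50148301 -0.15381616  1.38687956 -1.80950882] [-0.30599936  0.75863996  1.50148301 -0.15381616  1.38687956  1.33208384]
bed [ 3.47604791e-01  5.15072609e-01  1.92631821e+00 -4.44089210e-16
  7.00201839e-01  2.57846617e-01] lug [ 5.25795942e-01  5.15862122e-01  1.82294535e+00 -4.44089210e-16
  8.02785180e-01 -1.13475856e+00]
bed [ 3.47604791e-01  5.15072609e-01  1.92631821e+00 -4.44089210e-16
  7.00201839e-01 -2.88374604e+00] lug [ 5.25795942e-01  5.15862122e-01  1.82294535e+00 -4.44089210e-16
  8.02785180e-01  2.00683410e+00]
1.6
```

```bash
cat >> h.py <<'E'
th=np.radians(1.5); ga=np.radians(7.4)
N=np.array([.5*np.cos(th),.5*np.sin(th),.866]); QR=quat(-N,[np.sin(th),-np.cos(th),0])
GX=np.array([np.cos(ga),np.sin(ga),0]); GY=np.array([-np.sin(ga),np.cos(ga),0]); GO=np.array([.522,.2283,0])
QB=quat([0,0,-1],GX); QL=quat([0,0,-1],GY)
PL={"a":np.array([.5338,-.3004,.0566]),"b":np.array([.5314,-.2224,.0566])} # top-face centres
E
python3 - <<'E'
from h import *
arm.move_gripper(.52)
arm.line_to([.178,.599,.025],velocity=.3)
r=arm.line_to([.178,.599,-.02],velocity=.03,force_limit=4)
print(r,arm.get_tool_pos(),arm.get_contact_force(),arm.get_opening(),arm.get_t())
z=arm.get_tool_pos()[2]; ret=-z; print("retreat",ret)
arm.line_to([.178,.599,.25],velocity=.4)
arm.move_gripper(.75)
c=PL["a"]
tcp=c-N*.016
arm.reach(list(tcp+N*.18),QR)
arm.line_to(list(tcp+N*.07),velocity=.25)
print(arm.get_tool_pos(),arm.get_contact_force(),arm.get_t())
viewer_im,_=viewer.grab_frame("side"); cv2.imwrite("pics/pre.png",cv2.resize(viewer_im[100:330,130:400],None,fx=2.6,fy=2.6,interpolation=2))
E
```

```text
True [ 0.1779827   0.59888112 -0.00206194] [-0.13753524 -2.36255697  9.45548858] 0.5191168546743693 3.85
retreat 0.0020619386697677926
[ 0.56174744 -0.29975614  0.10429612] [0.22062149 0.06615924 0.61140282] 9.0417
```

View pics/pre.png

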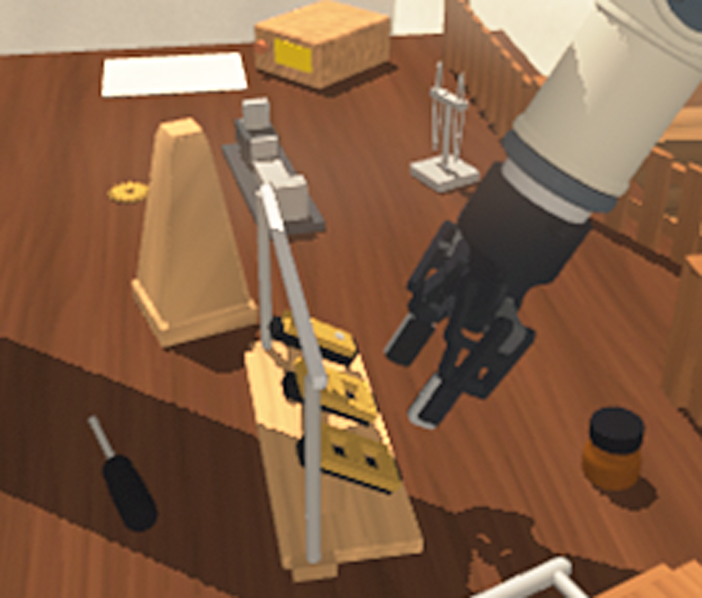

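The gripper is lined up over the end plate at about (350,455) with the fingers straddling its width, and clear of the bar.

```bash
python3 - <<'E'
from h import *
tcp=PL["a"]-N*.016
print(arm.line_to(list(tcp),velocity=.1,force_limit=8),arm.get_contact_force())
arm.move_gripper(0); o=arm.get_opening(); print("open",o,arm.get_contact_force())
assert .4<o<.6
arm.line_to(list(tcp+N*.03),velocity=.08)
arm.line_to(list(tcp+N*.2),velocity=.3); print("open",arm.get_opening())
B=GO-.038*GY
arm.reach(list(B+[0,0,.20]),QB)
arm.line_to(list(B+[0,0,.06]),velocity=.25); arm.wait(.2)
print(arm.get_tool_pos(),arm.get_contact_force(),arm.get_opening(),arm.get_t())
im,_=viewer.grab_frame("top"); a=cv2.resize(im[150:250,100:230],None,fx=4,fy=4,interpolation=2)
im,_=viewer.grab_frame("side"); b=cv2.resize(im[90:200,170:290],None,fx=4,fy=4,interpolation=2)
cv2.imwrite("pics/over.png",cv2.resize(np.hstack([a[:400],b[:400,:]]),None,fx=.79,fy=.79))
E
```

```text
False [0.02819132 0.37906386 0.3271    ]
open 0.49832916442474723 [2.47044364 1.1028485  6.73597942]
open 0.4929483747557765
[0.52811882 0.19096375 0.0616596 ] [ 0.77331728  0.93655224 -1.58440236] 0.4950507008782186 14.225
```

View pics/over.png

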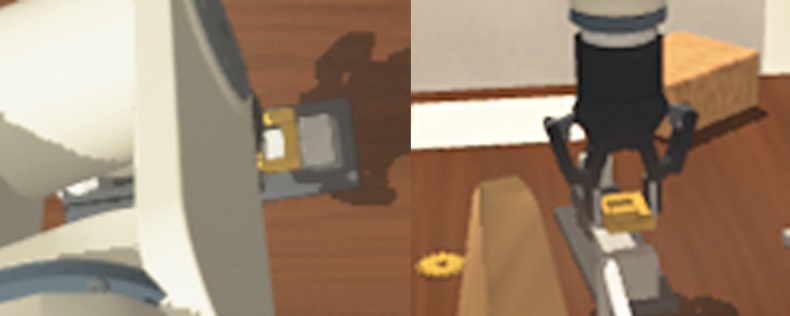

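The plate is held flat over the bed with its end just short of the fixed jaw. I check that clearance in numbers, then lay it down.

```bash
python3 - <<'E'
from h import *
im,d=viewer.grab_frame("top"); P=pts("top",d).reshape(-1,3); C=im.reshape(-1,3).astype(int)
g=(P-GO)@np.stack([GX,GY,[0,0,1]],1)
m=(C[:,2]-C[:,0]>60)&(abs(g[:,0])<.04)&(g[:,1]>-.1)&(g[:,1]<.02)&(g[:,2]>.05)&(g[:,2]<.11)
print(m.sum(),np.percentile(g[m],[2,50,98],axis=0).round(4).tolist())
pl=g[m][:,1]; end=np.percentile(pl,2); print("end y",end)
if not(-.0745<end<-.064): raise SystemExit
B=GO-.038*GY
r=arm.line_to(list(B+[0,0,.036]),velocity=.1,force_limit=8); print(r)
r=arm.line_to(list(B+[0,0,.012]),velocity=.02,force_limit=3)
print(r,arm.get_tool_pos(),arm.get_contact_force(),arm.get_t())
E
```

```text
143 [[-0.021, -0.0738, 0.0727], [-0.0046, -0.066, 0.0767], [0.0217, -0.0464, 0.0797]]
end y -0.07378443570679462
True
True [0.52764004 0.19104271 0.04201646] [-0.29735902  0.62887685 -0.71662938] 14.85
```

It stopped at 42 mm, with the underside at about 50 mm. That is probably the plate's end on the fixed jaw's top (54 mm). I raise it, shift away from the jaw and measure again.

```bash
python3 - <<'E'
from h import *
B=GO-.033*GY
p=np.array(arm.get_tool_pos())
arm.line_to(list(p+[0,0,.018]),velocity=.1)
arm.line_to(list(B+[0,0,.06]),velocity=.1); arm.wait(.2)
print(arm.get_contact_force(),arm.get_opening(),arm.get_tool_pos())
im,d=viewer.grab_frame("top"); P=pts("top",d).reshape(-1,3); C=im.reshape(-1,3).astype(int)
g=(P-GO)@np.stack([GX,GY,[0,0,1]],1)
m=(C[:,2]-C[:,0]>60)&(abs(g[:,0])<.04)&(g[:,1]>-.1)&(g[:,1]<.02)&(g[:,2]>.05)&(g[:,2]<.11)
G=g[m]; print(m.sum(),np.percentile(G,[2,50,98],axis=0).round(4).tolist())
A=np.c_[G[:,:2],np.ones(len(G))]; print("slope dz/dx,dz/dy",np.linalg.lstsq(A,G[:,2],rcond=None)[0])
e=[(x,G[(abs(G[:,0]-x)<.003),1].min().round(4)) for x in(-.018,-.012,-.006,0,.006,.012,.018) if (abs(G[:,0]-x)<.003).any()];print("end edge",e)
f=(abs(g[:,0])<.02)&(g[:,2]>.050)&(g[:,2]<.058)&(g[:,1]<-.06)&(g[:,1]>-.12); print("fixjaw y",np.percentile(g[f][:,1],[1,50,99]))
cv2.imwrite("pics/over2.png",cv2.resize(im[160:230,150:230],None,fx=8,fy=8,interpolation=2))
E
```

```text
[-0.06466864 -0.43704265 -1.47932594] 0.49546150444792897 [0.52610467 0.19554321 0.05974267]
143 [[-0.0215, -0.0693, 0.0742], [-0.0059, -0.0611, 0.0781], [0.0202, -0.0413, 0.0825]]
slope dz/dx,dz/dy [ 0.00706015 -0.11736153  0.07119533]
end edge [(-0.018, np.float64(-0.069)), (-0.012, np.float64(-0.0695)), (-0.006, np.float64(-0.0681)), (0, np.float64(-0.0697)), (0.006, np.float64(-0.0696)), (0.012, np.float64(-0.0683)), (0.018, np.float64(-0.0685))]
fixjaw y [-0.09564883 -0.08500613 -0.07372481]
```

View pics/over2.png

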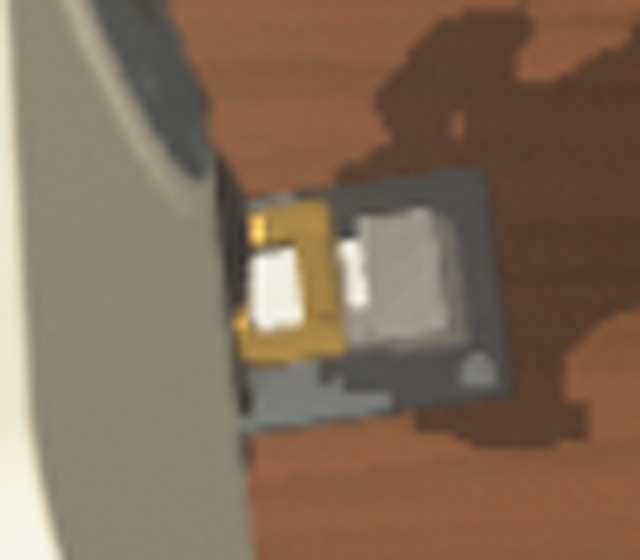

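The plate is now about 4.5 mm clear of the fixed jaw, at x about 340–360 in this crop. The depth suggests it is pitched about 6° in the grip, so I cross-check with the side camera.

```bash
cat >> h.py <<'E'
def gcloud(cam):
    im,d=viewer.grab_frame(cam); P=pts(cam,d).reshape(-1,3)
    return (P-GO)@np.stack([GX,GY,[0,0,1]],1), im.reshape(-1,3).astype(int), im
def slope(cam,zlo,zhi):
    g,C,im=gcloud(cam)
    m=(C[:,2]-C[:,0]>60)&(abs(g[:,0])<.025)&(g[:,1]>-.1)&(g[:,1]<.02)&(g[:,2]>zlo)&(g[:,2]<zhi); G=g[m]
    for k in range(6):
        A=np.c_[G[:,:2],np.ones(len(G))]; s=np.linalg.lstsq(A,G[:,2],rcond=None)[0]; r=G[:,2]-A@s
        G=G[(r>-.003)&(r<.004)]
    print(cam,len(G),"slopes",s.round(4),"res",r.std().round(4),"yrange",G[:,1].min().round(4),G[:,1].max().round(4),"x",G[:,0].min().round(4),G[:,0].max().round(4))
    return s,im
E
python3 - <<'E'
from h import *
slope("top",.06,.1); s,im=slope("side",.06,.1)
E
```

```text
top 137 slopes [ 0.0044 -0.121   0.0713] res 0.0014 yrange -0.07 -0.0404 x -0.0222 0.0207
side 120 slopes [-0.0046 -0.1011  0.0703] res 0.0013 yrange -0.0746 -0.0054 x -0.0226 0.0217
```

Both cameras agree: the plate is pitched 6.3°, and it sits about 5 mm off-centre in the grip. I tilt the tool to level it, then lay it down.

```bash
python3 - <<'E'
from h import *
q=R.from_quat([QB[1],QB[2],QB[3],QB[0]]); q2=(R.from_rotvec(GX*.110)*q); Q=q2.as_quat(); Q=[Q[3],Q[0],Q[1],Q[2]]; tx=q2.apply([1,0,0])
B=GO-.033*GY
def tcp(h): return list(B+[0,0,h]+tx*.008)   # h = underside height
arm.line_to(tcp(.066),rot=Q,velocity=.05); arm.wait(.2)
s,_=slope("side",.05,.1); s2,_=slope("top",.05,.1); print(arm.get_tool_pos())
if abs(s[1])<.035 and abs(s2[1])<.035:
    r=arm.line_to(tcp(.038),velocity=.06,force_limit=10); print(r,arm.get_tool_pos(),arm.get_contact_force())
    if not r:
        arm.wait(.2)
        r=arm.line_to(tcp(.022),velocity=.015,force_limit=2.5); print(r,arm.get_tool_pos(),arm.get_contact_force())
print(arm.get_t())
E
```

```text
ret = _var(a, axis=axis, dtype=dtype, out=out, ddof=ddof,
  arrmean = um.true_divide(arrmean, div, out=arrmean,
  ret = ret.dtype.type(ret / rcount)
Traceback (most recent call last):
  File "h.py", line 27, in slope
    print(cam,len(G),"slopes",s.round(4),"res",r.std().round(4),"yrange",G[:,1].min().round(4),G[:,1].max().round(4),"x",G[:,0].min().round(4),G[:,0].max().round(4))
                                                                         ~~~~~~~~~~^^
ValueError: zero-size array to reduction operation minimum which has no identity
```

```bash
python3 - <<'E'
from h import *
q=R.from_quat([QB[1],QB[2],QB[3],QB[0]]); q2=(R.from_rotvec(GX*.110)*q); tx=q2.apply([1,0,0])
B=GO-.030*GY
def tcp(h): return list(B+[0,0,h]+tx*.008)
arm.line_to(tcp(.062),velocity=.05)
r=arm.line_to(tcp(.038),velocity=.06,force_limit=10); print(r,arm.get_tool_pos(),arm.get_contact_force())
if not r:
    arm.wait(.2)
    r=arm.line_to(tcp(.022),velocity=.015,force_limit=2.5); print(r,arm.get_tool_pos(),arm.get_contact_force())
print(arm.get_t())
E
```

```text
False [0.52552426 0.19929111 0.02959732] [-0.04164648 -0.01736739 -1.5982631 ]
True [0.5257694  0.19942245 0.02203398] [-0.83852535 -1.60398535  6.54986312]
18.0167
```

Contact came at an underside height of 30.0 mm, exactly the bed's top. Release, lift, then measure.

```bash
python3 - <<'E'
from h import *
G3=np.stack([GX,GY,[0,0,1]],1)
p=np.array(arm.get_tool_pos()); print("tcp gauge",((p-GO)@G3).round(4))
q=R.from_quat([QB[1],QB[2],QB[3],QB[0]]); tx=(R.from_rotvec(GX*.110)*q).apply([1,0,0])
arm.move_gripper(.75)
arm.line_to(list(p-tx*.1),velocity=.15)
arm.reach(list(PL["b"]+N*.18),QR)
for c in("side","top"):
    s,im=slope(c,.03,.06)
    g,C,_=gcloud(c); m=(C[:,2]-C[:,0]>60)&(abs(g[:,0])<.04)&(g[:,1]>-.1)&(g[:,1]<.02)&(g[:,2]>.033)&(g[:,2]<.045)
    (cc,ss,a)=cv2.minAreaRect((g[m][:,:2]*1000).astype(np.float32)); print(c,np.round(cc,1),np.round(ss,1),round(a,1))
    if c=="top":
        cv2.imwrite("pics/laid.png",cv2.resize(im[150:250,100:230],None,fx=5,fy=5,interpolation=2))
        P=pts(c,viewer.grab_frame(c)[1]).reshape(-1,3)
        for nm,lo,hi in(("fix",(.05,.058),(-.12,-.06)),("lug",(.08,.09),(.03,.12))):
            k=(abs(g[:,0])<.03)&(g[:,2]>lo[0])&(g[:,2]<lo[1])&(g[:,1]>hi[0])&(g[:,1]<hi[1]); print(nm,np.round(g[k].mean(0),4))
print(arm.get_t())
E
```

```text
tcp gauge [ 0.     -0.0291  0.022 ]
side 78 slopes [ 0.0218 -0.0069  0.0363] res 0.0012 yrange -0.0474 -0.0054 x -0.0225 0.0216
side [ -0.9 -27.3] [43.1 44.5] 0.9
top 196 slopes [-0.0332  0.0013  0.0381] res 0.0015 yrange -0.0677 -0.0031 x -0.015 0.0219
top [  5.8 -35.6] [65.6 36. ] 84.4
fix [-0.0001 -0.085   0.054 ]
lug [0.0132 0.0749 0.0827]
21.0
```

View pics/laid.png

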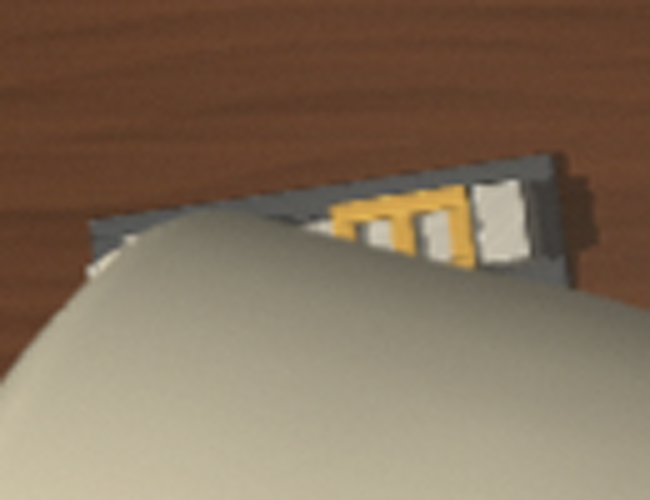

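Plate 1 lies flat, at x about 330–470 in this crop, clear of the fixed jaw, with its centre at gauge y ≈ -35 mm. The pitch came from the brush with the jaw. I take plate 2 gripped shallower, with the finger tips just above its underside, and 3 mm further upslope.

```bash
python3 - <<'E'
from h import *
up=np.array([-.866*np.cos(th),-.866*np.sin(th),.5])
tcp=PL["b"]-N*.0085+up*.003
arm.line_to(list(tcp+N*.05),velocity=.2)
print(arm.line_to(list(tcp),velocity=.08,force_limit=8),arm.get_contact_force())
arm.move_gripper(0); o=arm.get_opening(); print("open",o,arm.get_contact_force())
assert .4<o<.6
arm.line_to(list(tcp+N*.03),velocity=.06)
arm.line_to(list(tcp+N*.2),velocity=.3); print("open",arm.get_opening())
B=GO-.030*GY
arm.reach(list(B+[0,0,.20]),QB)
arm.line_to(list(B+[0,0,.08]),velocity=.2); arm.wait(.3)
print(((np.array(arm.get_tool_pos())-GO)@np.stack([GX,GY,[0,0,1]],1)).round(4),arm.get_contact_force(),arm.get_opening(),arm.get_t())
for c in("side","top"):
    try: s,im=slope(c,.07,.11)
    except Exception as e: print(c,"none")
    if c=="side": cv2.imwrite("pics/s2.png",cv2.resize(im[90:200,170:290],None,fx=5,fy=5,interpolation=2))
E
```

```text
False [ 0.58456038  0.979605   -0.42722338]
open 0.489660582995431 [2.07670323 0.57360551 4.71448621]
open 0.49133801773086844
[ 0.0006 -0.0299  0.081 ] [ 0.04668012  0.23962872 -1.34480006] 0.4904495604043312 26.95
side 127 slopes [-0.0051  0.0046  0.0874] res 0.0013 yrange -0.067 0.0015 x -0.0223 0.022
top 146 slopes [0.0046 0.0013 0.089 ] res 0.0014 yrange -0.0636 -0.0348 x -0.0217 0.0225
```

View pics/s2.png

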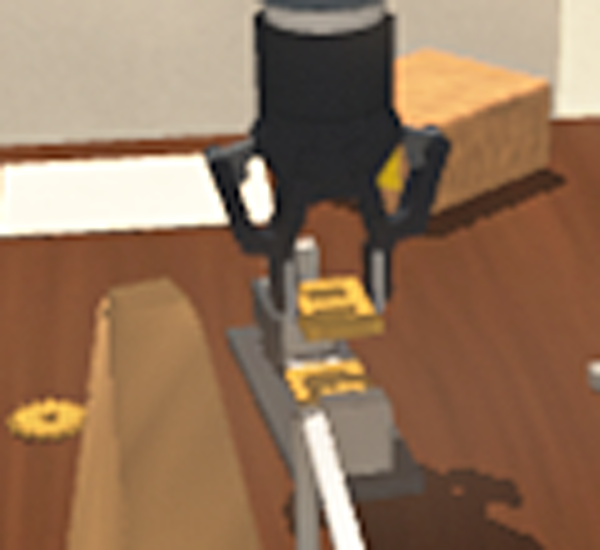

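Plate 2 is level and over plate 1. It needs a shift of about 4 mm toward the fixed jaw. Lay it down, release, and view.

```bash
python3 - <<'E'
from h import *
G3=np.stack([GX,GY,[0,0,1]],1)
B=GO-.0341*GY
arm.line_to(list(B+[0,0,.06]),velocity=.1)
r=arm.line_to(list(B+[0,0,.045]),velocity=.06,force_limit=10); arm.wait(.2); print(r)
if not r: r=arm.line_to(list(B+[0,0,.031]),velocity=.015,force_limit=2.5)
p=np.array(arm.get_tool_pos()); print(r,((p-GO)@G3).round(4),arm.get_contact_force())
if .034<p[2]<.042:
    arm.move_gripper(.72)
    # square up: straddle both plates and squeeze gently closed once
    arm.line_to(list(B+[0,0,.026]),velocity=.05,force_limit=5); print("z",arm.get_tool_pos()[2])
    arm.move_gripper(0); print("squeeze",arm.get_opening(),arm.get_contact_force())
    arm.move_gripper(.72)
    arm.line_to(list(B+[0,0,.14]),velocity=.2)
    # clear view: toward the lug, high
    L=GO+.072*GY
    arm.reach(list(L+[0,0,.2]),QL)
    for c in("side","top"):
        try: s,im=slope(c,.040,.06)
        except Exception: print(c,"none"); im=viewer.grab_frame(c)[0]
        g,C,im=gcloud(c)
        for nm,z in(("lower",(.034,.041)),("upper",(.043,.050))):
            m=(C[:,2]-C[:,0]>60)&(abs(g[:,0])<.03)&(g[:,1]>-.1)&(g[:,1]<.02)&(g[:,2]>z[0])&(g[:,2]<z[1])
            if m.sum()>5:
                (cc,ss,a)=cv2.minAreaRect((g[m][:,:2]*1000).astype(np.float32)); print(c,nm,m.sum(),np.round(cc,1),np.round(ss,1),round(a,1))
        if c=="top": a=cv2.resize(im[165:225,110:220],None,fx=7,fy=7,interpolation=2)
        else: b=cv2.resize(im[110:200,180:270],None,fx=4.6,fy=4.6,interpolation=2)
    cv2.imwrite("pics/pile.png",cv2.resize(np.hstack([a[:400,:],b[:400,:]]),None,fx=.66,fy=.66))
print(arm.get_t())
E
```

```text
False
True [ 0.     -0.0341  0.0377] [-0.60709336 -0.08294807  5.64246401]
z 0.025370316487054963
squeeze 0.5027680940381142 [-1.39025374 -0.17766037  2.05428902]
side 101 slopes [ 0.0144 -0.0137  0.044 ] res 0.0012 yrange -0.0642 -0.0023 x -0.0225 0.021
side lower 28 [ -5.5 -32.1] [35.7 42.7] 2.6
side upper 87 [ -0.5 -32.5] [44.1 62.6] 2.5
top 364 slopes [ 0.0018 -0.0067  0.0456] res 0.0016 yrange -0.0681 -0.0032 x -0.0223 0.0216
top lower 15 [ -4.7 -40.3] [34.3 54.4] 0.4
top upper 349 [ -0.3 -36. ] [64.2 43.7] 90.0
32.075
```

View pics/pile.png

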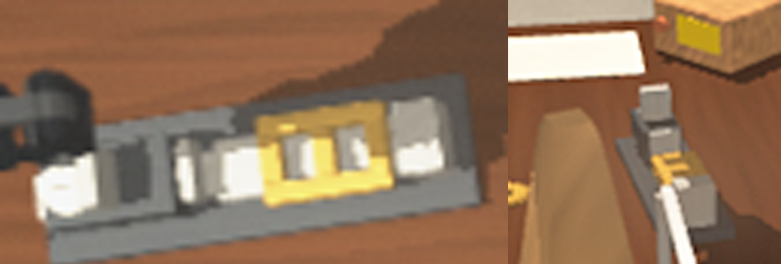

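The pile is square: the upper plate's centre is at gauge (0, -36) mm, measuring 64×44 mm, level and over the lower one. Now I grip the lug and close the jaw in small steps while watching the force.

```bash
python3 - <<'E'
from h import *
G3=np.stack([GX,GY,[0,0,1]],1)
gp=lambda:(np.array(arm.get_tool_pos())-GO)@G3
fy=lambda:float(np.array(arm.get_contact_force())@GY)
L=GO+.072*GY+[0,0,.058]
arm.line_to(list(L),velocity=.15,force_limit=8)
arm.move_gripper(.35); print("f",arm.get_contact_force())
arm.move_gripper(0); print("open",arm.get_opening(),"f",arm.get_contact_force(),gp().round(4))
arm.line_to(list(L-.030*GY),velocity=.03); print("30mm",gp().round(4),round(fy(),2))
for k in range(32,42):
    arm.line_to(list(L-.001*k*GY),velocity=.01); print(k,gp().round(4)[1],round(fy(),2))
im,d=viewer.grab_frame("side"); print(arm.get_opening(),arm.get_t())
E
```

```text
f [0.01993345 0.51178632 0.0381249 ]
open 0.12789377308724756 f [-2.35328109  1.31841682  4.10442513] [0.0001 0.0724 0.0583]
30mm [0.0001 0.0432 0.0583] 8.35
32 0.0413 9.04
33 0.0405 10.41
34 0.0396 11.67
35 0.0386 10.81
36 0.0376 11.64
37 0.0366 11.05
38 0.0356 11.63
39 0.0348 12.04
40 0.0339 13.5
41 0.0331 12.92
0.12570586775831838 37.675
```

```bash
python3 - <<'E'
from h import *
G3=np.stack([GX,GY,[0,0,1]],1)
gp=lambda:(np.array(arm.get_tool_pos())-GO)@G3
def fy(): 
    return np.mean([float(np.array(arm.get_contact_force())@GY) for _ in range(8)])
L=GO+.072*GY+[0,0,.058]
for k in(42,43,44):
    arm.line_to(list(L-.001*k*GY),velocity=.01); arm.wait(.1); print(k,gp().round(4)[1],round(fy(),2))
g,C,im=gcloud("top")
br=(C[:,2]-C[:,0]>60)
m=br&(abs(g[:,0])<.02)&(g[:,1]>-.1)&(g[:,1]<.03)&(g[:,2]>.04)&(g[:,2]<.052)
print("pile y",np.percentile(g[m][:,1],[1,50,99]).round(4),m.sum())
for nm,lo,hi in(("fix",(.051,.057),(-.12,-.06)),):
    k=(abs(g[:,0])<.02)&(g[:,2]>lo[0])&(g[:,2]<lo[1])&(g[:,1]>hi[0])&(g[:,1]<hi[1]); print(nm,np.percentile(g[k][:,1],[1,99]).round(4))
cv2.imwrite("pics/shut.png",cv2.resize(im[165:225,110:220],None,fx=7,fy=7,interpolation=2)); print(arm.get_t())
E
```

```text
42 0.0322 13.3
43 0.0312 15.58
44 0.0303 15.65
pile y [-0.0715 -0.0403 -0.0102] 311
fix [-0.0954 -0.0735]
38.775
```

View pics/shut.png

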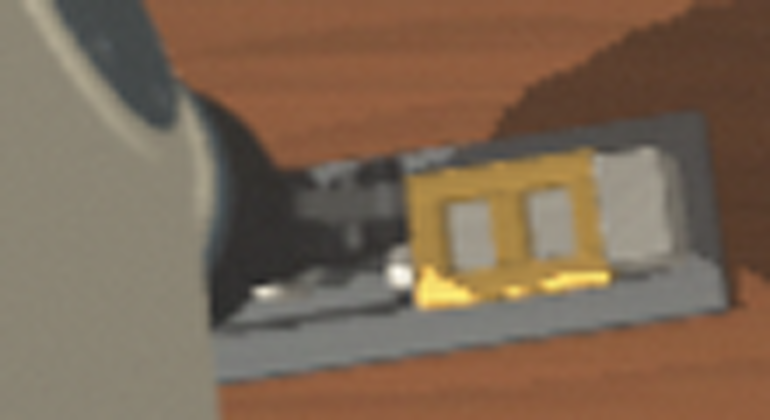

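The plates sit against the fixed jaw, at x about 595 in this crop. The force rose by 4 N near lug y ≈ 32 mm (32.5 mm expected), which marks bearing. I press on to about 28.3 mm, unload, and let go.

```bash
python3 - <<'E'
from h import *
G3=np.stack([GX,GY,[0,0,1]],1)
gp=lambda:(np.array(arm.get_tool_pos())-GO)@G3
fy=lambda:np.mean([float(np.array(arm.get_contact_force())@GY) for _ in range(8)])
L=GO+.072*GY+[0,0,.058]
k=44
while gp()[1]>.0284 and k<46.6:
    k+=.5; arm.line_to(list(L-.001*k*GY),velocity=.01); arm.wait(.1); print(k,gp().round(4)[1],round(fy(),2))
while fy()>3 and k>44:
    k-=.4; arm.line_to(list(L-.001*k*GY),velocity=.01); arm.wait(.1); print("back",round(k,1),gp().round(4)[1],round(fy(),2))
arm.move_gripper(.35); print("rel",gp().round(4),arm.get_contact_force())
arm.move_gripper(.6)
p=np.array(arm.get_tool_pos()); arm.line_to(list(p+[0,0,.14]),velocity=.15)
arm.move_j([1.28,.2,1.5,0,1.4,0])
for c in("top","side"):
    g,C,im=gcloud(c)
    lug=(abs(g[:,0])<.02)&(g[:,2]>.08)&(g[:,2]<.09)&(g[:,1]>-.01)&(g[:,1]<.12); print(c,"lug",g[lug].mean(0).round(4),np.percentile(g[lug][:,1],[1,99]).round(4))
    m=(C[:,2]-C[:,0]>60)&(abs(g[:,0])<.03)&(g[:,1]>-.1)&(g[:,1]<.03)&(g[:,2]>.042)&(g[:,2]<.052)
    (cc,ss,a)=cv2.minAreaRect((g[m][:,:2]*1000).astype(np.float32)); print(c,"upper",np.round(cc,1),np.round(ss,1),round(a,1))
    if c=="top": a=cv2.resize(im[165:225,110:220],None,fx=7,fy=7,interpolation=2); cv2.imwrite("pics/topf.png",im)
    else: b=cv2.resize(im[110:200,180:270],None,fx=4.6,fy=4.6,interpolation=2)
cv2.imwrite("pics/fin.png",cv2.resize(np.hstack([a[:400,:],b[:400,:]]),None,fx=.66,fy=.66)); print(arm.get_t())
E
```

```text
44.5 0.0299 16.8
45.0 0.0295 16.93
45.5 0.0291 18.13
46.0 0.0286 17.33
46.5 0.0282 17.04
back 46.1 0.0282 16.59
back 45.7 0.0282 12.98
back 45.3 0.0282 10.67
back 44.9 0.0282 8.17
back 44.5 0.0283 5.59
back 44.1 0.0283 3.83
back 43.7 0.0283 1.37
rel [-0.0001  0.0281  0.0578] [0.73628475 0.24205898 0.03725933]
top lug [-0.0002  0.0263  0.0836] [0.0209 0.0326]
top upper [  0.  -41.1] [44.  63.6] 0.3
side lug [-0.0007  0.0247  0.0821] [0.0177 0.0311]
side upper [ -0.4 -38.2] [64.4 43.9] 89.9Traceback (most recent call last):
  File "<stdin>", line 22, in <module>
TypeError: 'float' object is not subscriptable
```

Cameras put the jaw travel about 1 mm above what the arm reads. I measure it subpixel on rectified top views, before and after.

```bash
cat > m.py <<'E'
from h import *
p=viewer.camera_params("top"); K=np.array(p["camera_matrix"]); Ti=np.linalg.inv(np.array(p["world_from_camera"]))
def rectify(im,z,s=4): # s px per mm ; cols: gauge y -120..120, rows: gauge x -40..40
    M=np.stack([GY/s/1000,GX/s/1000,GO+GY*-.12+GX*-.04+np.array([0,0,z])],1)
    H=K@(Ti[:3,:3]@M+np.outer(Ti[:3,3],[0,0,1]))
    return cv2.warpPerspective(im,H,(240*s,80*s),flags=cv2.INTER_CUBIC|cv2.WARP_INVERSE_MAP)
def edges(im,z,lo,hi,hx=9,n=6):
    g=rectify(im,z)[int(4*(40-hx)):int(4*(40+hx))].astype(float).mean(2).mean(0); d=np.gradient(cv2.GaussianBlur(g[None],(0,0),4)[0])
    o=[]
    for i in range(int(4*(lo+120)),int(4*(hi+120))):
        if abs(d[i])==abs(d[i-6:i+7]).max() and abs(d[i])>.6: o.append((i/4-120,round(d[i],1)))
    return o
if __name__=="__main__":
    a=np.load("d0.npz")["top_im"]; b=cv2.imread("pics/topf.png"); c=viewer.grab_frame("top")[0]
    for n,im in(("start",a),("end",b),("now",c)):
        print(n,"lug z84",edges(im,.084,-5,95)); print(n,"jaw z54",edges(im,.054,-112,-60)); print(n,"plate z46",edges(im,.046,-85,5)); print(n,"carr z50",edges(im,.05,-15,115))
    cv2.imwrite("pics/rect.png",cv2.resize(np.vstack([rectify(a,.084),rectify(c,.084)]),None,fx=.8,fy=.8)); print(arm.get_t(),arm.get_tool_pos())
E
python3 m.py
```

```text
start lug z84 [(6.0, np.float64(-5.2)), (15.5, np.float64(-1.2)), (20.25, np.float64(8.6)), (27.5, np.float64(-9.8)), (31.5, np.float64(2.6)), (40.25, np.float64(-2.7)), (56.75, np.float64(1.9)), (67.0, np.float64(8.3)), (86.5, np.float64(-0.7))]
start jaw z54 [(-110.5, np.float64(0.8)), (-101.0, np.float64(1.7)), (-95.0, np.float64(8.9))]
start plate z46 []
start carr z50 [(14.75, np.float64(-5.0)), (24.75, np.float64(-2.1)), (29.5, np.float64(8.4)), (37.25, np.float64(-9.5)), (41.5, np.float64(2.7)), (50.5, np.float64(-2.7)), (67.5, np.float64(1.9)), (78.25, np.float64(8.4)), (109.0, np.float64(-7.9))]
end lug z84 [(-2.0, np.float64(-2.7)), (13.0, np.float64(2.0)), (22.0, np.float64(8.4)), (47.5, np.float64(-1.8))]
end jaw z54 [(-110.5, np.float64(0.9)), (-101.0, np.float64(1.7)), (-95.0, np.float64(9.0)), (-73.0, np.float64(-2.0)), (-64.75, np.float64(2.6))]
end plate z46 [(-71.5, np.float64(-2.0)), (-63.5, np.float64(2.7)), (-55.0, np.float64(-4.7)), (-49.75, np.float64(-2.6)), (-46.0, np.float64(5.0)), (-36.25, np.float64(2.7)), (-29.25, np.float64(-4.7)), (-23.0, np.float64(-2.
[... 498 characters left out ...]
np.float64(1.7)), (-95.0, np.float64(9.0)), (-73.0, np.float64(-2.0)), (-64.75, np.float64(2.7))]
now plate z46 [(-71.5, np.float64(-2.0)), (-63.5, np.float64(2.7)), (-55.25, np.float64(-4.7)), (-49.75, np.float64(-2.5)), (-46.0, np.float64(5.0)), (-36.5, np.float64(2.7)), (-29.25, np.float64(-4.7)), (-23.0, np.float64(-2.9)), (-19.0, np.float64(5.4)), (-12.25, np.float64(-4.1)), (-7.75, np.float64(7.6)), (-0.5, np.float64(-6.7))]
now carr z50 [(-13.25, np.float64(-4.1)), (-8.75, np.float64(7.6)), (-1.5, np.float64(-6.7)), (6.5, np.float64(-2.6)), (22.25, np.float64(2.0)), (31.5, np.float64(8.4)), (58.0, np.float64(-1.1)), (109.0, np.float64(-7.8))]
46.7333 [0.17413508 0.58424712 0.3862736 ]
```

View pics/rect.png

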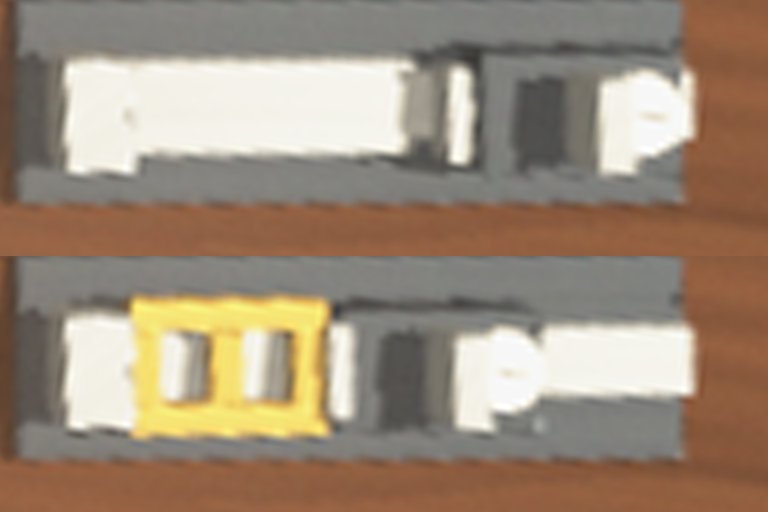

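The start and end views (top and bottom rows) show the plates against the fixed jaw. The estimates of the anvil press differ:

| Source | Anvil press |
|---|---|
| Arm readings | about 4.2 mm |
| Cameras (lug travel) | 5.5 mm or more |

The likely value is about 5 mm, so I re-grip the lug and ease it back by about 0.9 mm to centre it.

```bash
python3 - <<'E'
from h import *
from m import edges
G3=np.stack([GX,GY,[0,0,1]],1)
gp=lambda:(np.array(arm.get_tool_pos())-GO)@G3
fy=lambda:np.mean([float(np.array(arm.get_contact_force())@GY) for _ in range(8)])
L=GO+.0280*GY+[0,0,.058]
arm.reach(list(L+[0,0,.09]),QL)
arm.line_to(list(L),velocity=.15,force_limit=8)
arm.move_gripper(.25); arm.move_gripper(0); y0=gp()[1]; print("grip",y0.round(4),round(fy(),2),arm.get_opening())
d=0
while gp()[1]<y0+.0009 and d<.004:
    d+=.0003; arm.line_to(list(L+d*GY),velocity=.01); arm.wait(.05); print(round(d*1000,1),gp()[1].round(4),round(fy(),2))
while fy()<-2 and d>0:
    d-=.0003; arm.line_to(list(L+d*GY),velocity=.01); arm.wait(.05)
print("unloaded",gp()[1].round(4),round(fy(),2))
arm.move_gripper(.3); print("rel",gp()[1].round(4)); arm.move_gripper(.6)
p=np.array(arm.get_tool_pos()); arm.line_to(list(p+[0,0,.14]),velocity=.2)
arm.move_j([1.28,.2,1.5,0,1.4,0])
im,_=viewer.grab_frame("top"); print("lug",edges(im,.084,10,35),"anvil",edges(im,.05,-12,8),"plate",edges(im,.046,-85,-60)); cv2.imwrite("pics/final.png",im)
ims,_=viewer.grab_frame("side"); cv2.imwrite("pics/finals.png",np.vstack([cv2.resize(im[90:300,60:460],(800,420))[:330],cv2.resize(ims[100:300,130:400],(365,270)).copy() if 0 else cv2.copyMakeBorder(cv2.resize(ims[100:300,130:400],(365,270)),0,0,0,435,0)]))
print(arm.get_t())
E
```

```text
grip 0.0283 1.26 0.12435554533159611
0.3 0.0283 0.1
0.6 0.0285 -1.88
0.9 0.0287 -1.23
1.2 0.0289 -2.53
1.5 0.0292 -2.38
unloaded 0.0292 0.15
rel 0.0291
lug [(13.75, np.float64(1.9)), (22.75, np.float64(8.3))] anvil [(-8.5, np.float64(7.6)), (-1.5, np.float64(-6.8)), (7.5, np.float64(-2.6))] plate [(-71.5, np.float64(-2.0)), (-63.5, np.float64(2.7))]
55.3
```

View pics/finals.png

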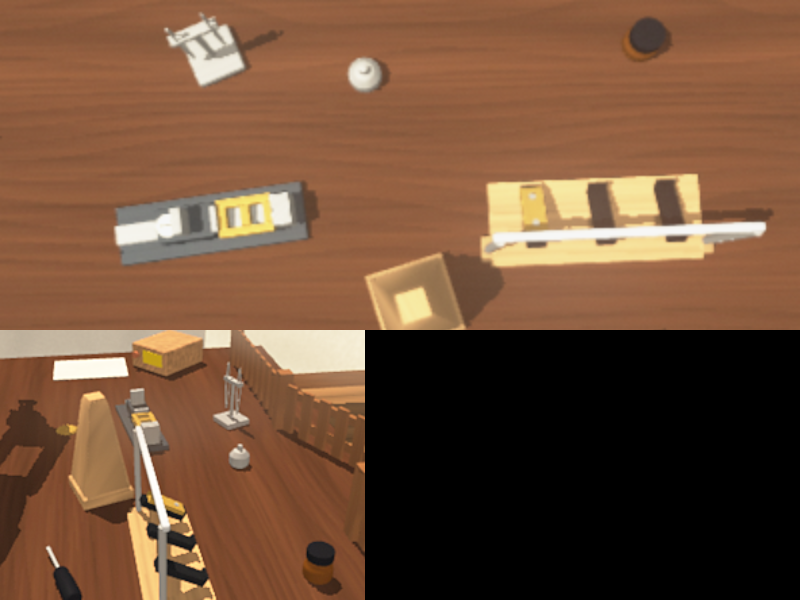

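```bash
python3 -c "
from cell import arm,job
print(arm.get_t()); job.finish_job()"
```

```text
55.3
the job is handed in; nothing more can be done
```

I piled the two windowed plates squarely on the gauge's bed and shut the jaw on them. I then let go and handed the job in at 55.3 s.

**Placing:**
- The first plate brushed the top of the fixed jaw on the way down and tipped about 6° in the grip. I levelled it before laying it on the bed, touching down at the bed's 30 mm height.
- The second plate was level when laid on top, and I squeezed both once to square their sides.

**Closing:** I eased the jaw back by about 0.9 mm at the end, because it looked slightly over-pressed.

**Last checks:**
- The pile measures 64 × 44 mm, lies level and sits against the fixed jaw within about 1 mm.
- When I eased the jaw back, the anvil face stayed on the plates, so the spring is pressing.
- In the last pictures the narrow plate is still on the rack and the other things look unmoved; I only checked these by eye.

**Disagreement on the anvil press:** the readings did not agree, and the press may be slightly over 4 mm. None puts the anvil at its 8 mm stop.

| Source | Anvil press |
|---|---|
| Arm travel | about 3.7 mm |
| Camera view of lug travel | about 4.7 mm |
| Push and pull forces | about 4.8 mm |
| Camera view of lug against anvil | about 5.5 mm |

My best estimate is 4 to 5 mm.

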